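# Unlock the sample carousel: guard sleeve off, index plunger up and held

## Robot

A 6-joint arm with a two-finger parallel gripper is mounted at the origin on the work surface. World frame = base frame: x ahead of the robot, y to its left, z up, the work surface at z = 0. Lengths are in m, angles in rad, forces in N, time in s.
With the tool pointing down it reaches from about 0.275 to 0.875 m from the base axis. Payload 12.5 kg.
Tool frame: the origin (TCP) lies midway between the tips of the shut fingers; the grasp point (between the pads) lies pinch_z behind it (pinch_z is the distance from the TCP to the grasp point, in m); z points along the fingers, y is the line along which they close (so a half turn about z gives the same grasp; the last joint's range is limited). The gripper opens to 85 mm and grips with 20 to 120 N. Pads are 22 mm wide; open, the fingers measure 114 mm over their backs; the gripper's body (76 mm by 85 mm) begins 54 mm behind the grasp point. The pads swing forward as they close: fully open they stand 13 mm farther back than shut.
Start: joints at [-1.392, 0.351, 1.652, -0, 1.139, -0.085], TCP at [0.143, -0.531, 0.231] pointing down, gripper open.
Joint ranges: [-2.75, 2.75], [-0.79, 2.1], [0.01, 2.65], [-1.57, 4.71], [0.07, 3.14], [-2.87, 2.87]. Speed limits (rad/s): [2.22, 2.22, 2.79, 3.14, 3.14, 3.14].

## Interface

Orientations are given as a unit quaternion [w, x, y, z].
In Python, from rig import observe, get_image, sign_off, pinch_z gives the robot as it stands. The module is installed in compiled form; this text tells all that it offers.
- The arm moves only by the tool apply_moves, never from a script. Its argument "commands" is a list of rows, each an object with "xyz": the shift along the world's x, y, z in cm, a list of three; "spin": the turn about the world's z in rad. In form: [{"xyz": [tx, ty, tz], "spin": spin}, ...]. A call has exactly 5 rows; each row shifts and turns the commanded pose from where the row before left it; what a row does not reach is not made up. A row lasts 1/12 s, in which the tool goes at most 41.7 mm and 7.16 degrees, less where a joint would pass 70% of its speed; a pose out of reach is approached as far as the arm can. A call is refused whole if a number of a shift passes 4.17 or a number of a turn 0.125, either way. A call with a gripper value outside its range is refused whole. "fingers" is the opening in per cent of the stroke, from 0 (shut) to 100 (fully open), set as the call begins (left out, the last holds). The fingers move at their own pace and stop on an object; the grip force is fixed at half the most. Time passes only in rows, so rows that do not move let the fingers close, or fill a call up. It gives the time, the measured TCP pose, the force, the opening and the grip force at its end, in the units of the state.
- observe(): the state, without advancing time (a new reading comes with each control period).
- get_image(name): name is "side" or "top"; returns a dict with "img" (480x640x3 uint8, red, green, blue), "fovy" (degrees; the focal length in pixels is half the picture's height over the tangent of half this angle, whatever the lens; pixels are square), "cx", "cy" (the principal point, pixels), "camera_from_world" (4x4, takes a point from world to camera coordinates). Camera axes: x right, y down, z forward; pixel columns grow to the right and rows downward; lengths in m; the calibration is good to about 2 mm. A picture is of the moment at which its call begins. There is no depth.
- sign_off(): hands the job in; it is judged then, once.
The state is a dict: "time_s": time; "qpos": joint angles; "dq": joint speeds; "tau": joint torques, N m; "tool_pos": TCP position; "ee_rot": TCP orientation; "ft_force": force on the tool from outside, world axes, zero at the start; "torque": the same for the moment, N m; "gripper_width": finger opening in m; "grip_force": force on a finger pad.
Only numpy, scipy, OpenCV 4.12 (cv2) and the standard library are available. Lean on these libraries where they do the work, as an engineer would, in place of code of your own. Each camera call takes 0.05 s, during which the arm holds its last target. There are 200 camera calls.

## Task

Free the sample carousel for turning: lift the loose guard sleeve straight up off the index plunger and set it down upright in the shallow steel tray, without dropping it. Then grip the plunger's knob, pull it fully up against its spring as far as it goes, and finish while still holding it up there with its pin clear of the hole. Leave everything else on the counter where it stands.

Things in the scene. Friction and masses are not known exactly. Their poses are not given: they have to be found in the camera images.
- carousel: fixed sample carousel (sizes in mm): round white base 230 dia; grey rotor, top 60 above the counter; tubes up to 85 high within 55 of the centre. An aluminium bracket, 50 wide, top 88 above the counter, stands beside it and reaches over the rim, carrying the index plunger. Origin: centre of underside; bracket on its +x side (yaw varies), plunger axis upright at x = 92, y = 0
- sleeve: guard sleeve: loose white plastic tube, outer dia 44, inner dia 32, 50 high, about 70 g. It stands upright on the bracket round the plunger's knob, its top 14 above the knob's top, so the knob cannot be gripped until it is off. Grip it across its outside. Origin: centre of its lower end; z along the tube, up
- plunger (a joint): travel of the index plunger, m, positive straight up: 0 = seated (pin 8 mm deep in a hole of the rotor), 0.016 = fully up at its stop (pin tip 8 mm above the rotor). The spring pushes it down, about 6 N at 0 and 13 N at the stop; it drops back if released
- knob (a point): middle of the plunger's black knob, a plain upright cylinder 24 dia x 26 high; 23 above the bracket's top when seated, 13 below the knob's top; moves with the plunger. With the sleeve off, nothing else within 60 of the axis is higher than the bracket's top, but for a 7 high collar under the knob
- pin_tip (a point): lower end of the plunger's 8 dia steel pin; moves with the plunger
- seat_hole (a point): mouth of the rotor's hole in which the pin sits, at the rotor's top, 60 above the counter
- tray_in (a point): centre of the inner floor (3 above the counter) of the fixed shallow steel tray, outside 140 (x) x 180 (y) x 14 high, walls 3 thick; x, y along its sides. The tray is empty at the start
- specimen_jar: bystander: small lidded clear jar, 48 dia x 55 high, standing between the tray and the carousel; origin at the centre of its underside
- amber_bottle: bystander: amber bottle, 50 dia x 110 high; origin at the centre of its underside
- pen_mug: bystander: white mug 78 dia x 90 high with pens standing up to 155 high; origin at the centre of its underside
- tube_rack: bystander: white tube rack 60 x 150 (long along its y) x 84 high with capped tubes; origin at the centre of its underside
- slide_box: bystander: flat blue and white box, 82 x 102 x 38 high; origin at the centre of its underside
- petri_dish: bystander: flat clear dish with lid, 92 dia x 16 high; origin at the centre of its underside
Mind the look-alikes: they are no part of the job. Of the things shaped like the part that bears tray_in, the bare steel one is meant.

How it is judged:
On the way, in this order (a step that is already met when the one before it is completed fails the run):
1. the guard sleeve is lifted clear off the plunger, held in the gripper (z of sleeve in the frame of carousel above 0.128 m and contact force between sleeve and the fingers above 0.5 N and value of joint plunger below 0.004 m), for 0.05 s.
2. the sleeve stands released in the tray (x of sleeve in the frame of tray_in between -0.055 and 0.055 m and y of sleeve in the frame of tray_in between -0.075 and 0.075 m and z of sleeve in the frame of tray_in below 0.008 m and angle between sleeve's own z axis and vertical below 0.15 rad and linear speed of sleeve below 0.03 m/s and contact force between sleeve and the fingers below 0.1 N and value of joint plunger below 0.004 m), for 0.2 s.
3. the plunger is pulled fully up (value of joint plunger above 0.0135 m), for 0.2 s.
At the end, for the whole second after the job is handed in: The fingers hold the plunger (over 3 N) within 2.5 mm of its upper stop, pin tip over 4 mm above the rotor; the sleeve stands upright (0.15 rad), at rest and untouched by the fingers on the tray floor, its axis within 55 mm (x) and 75 mm (y) of the tray centre (value of joint plunger above 0.0135 m and z of pin_tip in the frame of seat_hole above 0.004 m and contact force between plunger and the fingers above 3 N and x of sleeve in the frame of tray_in between -0.055 and 0.055 m and y of sleeve in the frame of tray_in between -0.075 and 0.075 m and z of sleeve in the frame of tray_in below 0.008 m and angle between sleeve's own z axis and vertical below 0.15 rad and linear speed of sleeve below 0.03 m/s and contact force between sleeve and the fingers below 0.1 N); the arm keeps its last pose, push and grip.
It fails at once if the sleeve was dropped from more than 40 mm above the counter (contact force between sleeve and the fingers below 0.01 N and height (world z) of sleeve above 0.043 m and horizontal distance between sleeve and seat_hole above 0.05 m).
It fails at once if a bystander was shifted by more than 30 mm or knocked over (distance of any of specimen_jar, amber_bottle, pen_mug, tube_rack, slide_box, petri_dish from where it was at the start of the episode above 0.03 m or angle between any of specimen_jar, amber_bottle, pen_mug, tube_rack, slide_box, petri_dish's own z axis and vertical above 0.5 rad).
It also fails if it takes over 54 s, if anything falls off the work surface, if the arm or the gripper's body presses on something with over 40 N, if the wrist force passes 120 N, or if a joint passes its speed limit or range.

## Working session

There is one attempt and no reset: what is moved stays moved. The work goes in short steps, Python scripts to look and compute and a tool call to move; the robot and the scene stay as the last step left them, time stands still between calls to the robot, and variables do not carry over. Pictures are saved under pics/ and viewed, at most 10 in all, crops included, and the job is handed in when it is done.

Besides the shell and the picture viewer there is one more tool, called after "Request:" by a JSON object that holds its "name" and its "arguments", one argument or row to a line. apply_moves: Moves the arm, as the interface text tells. Its arguments: {"type":"object","properties":{"commands":{"type":"array"},"fingers":{"type":"number"}},"required":["commands"]}

```bash
mkdir -p pics; cat > h.py <<'E'
import numpy as np, cv2
from rig import observe, get_image, sign_off, pinch_z
def cam(n):
    d=get_image(n); d['f']=240/np.tan(np.radians(d['fovy'])/2); return d
def save(d,p): cv2.imwrite(p,d['img'][:,:,::-1])
def ray(d,u,v,z):
    T=np.array(d['camera_from_world']);R=T[:3,:3];o=-R.T@T[:3,3]
    w=R.T@np.array([(u-d['cx'])/d['f'],(v-d['cy'])/d['f'],1]); return o+w*(z-o[2])/w[2]
def proj(d,p):
    T=np.array(d['camera_from_world']);c=T[:3,:3]@np.array(p)+T[:3,3]; return c[:2]/c[2]*d['f']+[d['cx'],d['cy']]
E
python3 - <<'E'
from h import *
print(pinch_z,observe())
for n in('top','side'):
    d=cam(n);save(d,f'pics/{n}0.png');print(n,d['fovy'],d['cx'],d['cy'],np.round(d['camera_from_world'],4).tolist())
E
```

```text
0.0187 {'time_s': 0.0, 'qpos': array([-1.39162384e+00,  3.51262294e-01,  1.65240695e+00,  4.98545557e-06,
        1.13909741e+00, -8.45948665e-02]), 'dq': array([-0.00107679,  0.00025195, -0.00114837,  0.00191947, -0.00224626,
       -0.00026487]), 'tau': array([ 1.87000587e-03, -5.06091642e+01, -2.91403359e+01, -1.06723871e-05,
        4.47208760e-03, -2.00615085e-05]), 'tool_pos': array([ 0.14336662, -0.53065199,  0.23075066]), 'ee_rot': array([-5.86451300e-04,  9.91315913e-01,  1.31500635e-01, -2.54873184e-05]), 'ft_force': array([ 0.08316928,  0.27871721, -0.30741318]), 'torque': array([ 0.00224962,  0.00395278, -0.01957102]), 'grip_force': 0.0, 'gripper_width': 0.08543761044904838}
top 49.61533358497179 311.7199000078971 244.3306053137369 [[-0.0019, -0.9999, -0.0122, -0.0014], [-0.9994, 0.0023, -0.0356, 0.454], [0.0356, 0.0121, -0.9993, 1.2315], [0.0, 0.0, 0.0, 1.0]]
side 51.849166841399295 321.82161575638236 236.3851147610026 [[-0.7461, -0.6658, 0.0065, 0.3364], [-0.3216, 0.3519, -0.8791, 0.2447], [0.583, -0.658, -0.4766, 0.9019], [0.0, 0.0, 0.0, 1.0]]
```

View pics/top0.png

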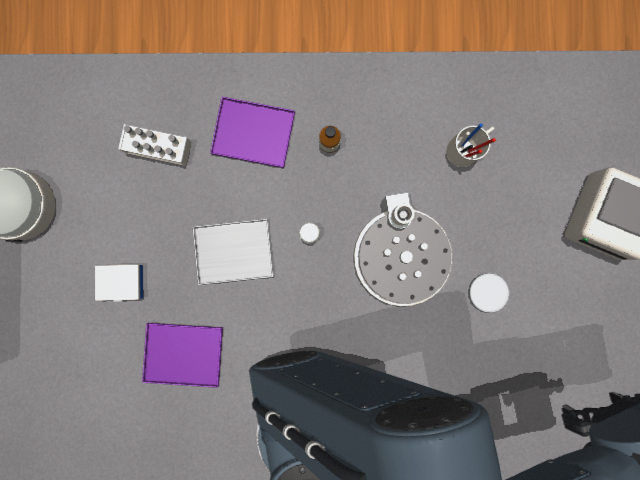

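View pics/side0.png

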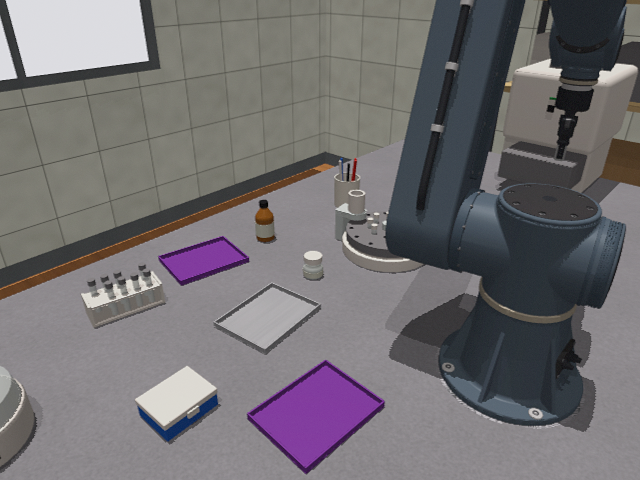

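The top view shows the sleeve at about (403,214), the steel tray at (234,252), the jar at (309,233) and the carousel centre near (404,257). The side view shows the sleeve at (357,200), and the bare steel tray at (268,316). I'll refine these next.

```bash
python3 - <<'E'
from h import *
d=cam('top');s=cam('side');im=d['img']
c=cv2.resize(im[180:320,180:460][:,:, ::-1],None,fx=2.8,fy=2.8,interpolation=cv2.INTER_CUBIC)
c2=cv2.resize(im[184:240,370:436][:,:,::-1],None,fx=8,fy=8,interpolation=cv2.INTER_CUBIC)
c3=cv2.resize(s['img'][165:245,320:400][:,:,::-1],None,fx=5,fy=5,interpolation=cv2.INTER_CUBIC)
o=np.zeros((450,528+400+0,3),np.uint8);o[:448,:528]=c2;o[:400,528:]=c3
cv2.imwrite('pics/c0.png',cv2.resize(o,(800,388)))
for n,u,v,z in[('sleeve',403.5,214,.138),('car',403.5,257,.0),('carRotor',406.5,257,.085),('tray',234,252,.008),('jar',309.5,233,.055),('bottle',330,133,.11),('mug',473,143,.09)]:
    print(n,ray(d,u,v,z).round(4))
p=ray(d,403.5,214,.138);print(proj(s,p), proj(s,p-[0,0,.05]))
for q in[(194,228),(269,220),(274,275),(199,284)]: print(ray(d,*q,.014).round(4))
E
```

```text
sleeve [ 0.5137 -0.2002  0.138 ]
car [ 0.4234 -0.2221  0.    ]
carRotor [ 0.4224 -0.2149  0.085 ]
tray [0.4361 0.1834 0.008 ]
jar [0.4784 0.0021 0.055 ]
bottle [ 0.6961 -0.0444  0.11  ]
mug [ 0.677  -0.3645  0.09  ]
[355.83861148 192.65190451] [355.08702381 210.26567324]
[0.4934 0.2782 0.014 ]
[0.512  0.0992 0.014 ]
[0.3811 0.0872 0.014 ]
[0.3601 0.2655 0.014 ]
```

View pics/c0.png

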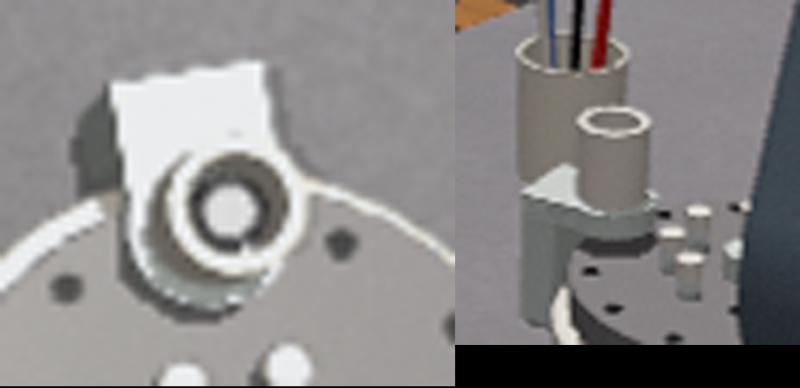

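Request:
{"name": "apply_moves", "arguments": {
  "commands": [
    {"xyz": [2.4, 2.2, 0], "spin": 0},
    {"xyz": [2.4, 2.2, 0], "spin": 0},
    {"xyz": [2.4, 2.2, 0], "spin": 0},
    {"xyz": [2.4, 2.2, 0], "spin": 0},
    {"xyz": [2.4, 2.2, 0], "spin": 0}
  ],
  "fingers": 100
}}

```text
time_s: 0.62
tool_pos: [0.2642, -0.4197, 0.2312]
ee_rot: [-0.0, 0.991, 0.131, -0.0]
ft_force: [-0.4, -0.7, 0.0]
gripper_width: 0.0853
grip_force: 0.0
```

Request:
{"name": "apply_moves", "arguments": {
  "commands": [
    {"xyz": [2.5, 2.2, 0], "spin": 0},
    {"xyz": [2.5, 2.2, 0], "spin": 0},
    {"xyz": [2.5, 2.2, 0], "spin": 0},
    {"xyz": [2.5, 2.2, 0], "spin": 0},
    {"xyz": [2.5, 2.2, 0], "spin": 0}
  ]
}}

```text
time_s: 1.03
tool_pos: [0.3894, -0.3096, 0.2313]
ee_rot: [0.0, 0.991, 0.132, -0.0]
ft_force: [0.4, -1.3, -1.1]
gripper_width: 0.0858
grip_force: 0.0
```

Request:
{"name": "apply_moves", "arguments": {
  "commands": [
    {"xyz": [2.6, 2.2, 0], "spin": 0},
    {"xyz": [2.6, 2.2, 0], "spin": 0},
    {"xyz": [2.6, 2.2, 0], "spin": 0},
    {"xyz": [2.6, 2.2, 0], "spin": 0},
    {"xyz": [2.2, 2.1, 0], "spin": 0}
  ]
}}

```text
time_s: 1.45
tool_pos: [0.5158, -0.2004, 0.2312]
ee_rot: [-0.0, 0.991, 0.132, 0.0]
ft_force: [-0.2, 0.1, -0.1]
gripper_width: 0.0852
grip_force: 0.0
```

Request:
{"name": "apply_moves", "arguments": {
  "commands": [
    {"xyz": [0, 0, 0], "spin": 0},
    {"xyz": [0, 0, 0], "spin": 0},
    {"xyz": [0, 0, 0], "spin": 0},
    {"xyz": [0, 0, 0], "spin": 0},
    {"xyz": [0, 0, 0], "spin": 0}
  ]
}}

```text
time_s: 1.87
tool_pos: [0.5138, -0.2027, 0.2314]
ee_rot: [0.0, 0.991, 0.131, -0.0]
ft_force: [0.4, 0.1, 1.0]
gripper_width: 0.085
grip_force: 0.0
```

```bash
python3 - <<'E'
from h import *
s=cam('side');o=observe();print(o['tool_pos'],proj(s,o['tool_pos']),proj(s,[.5145,-.202,.138]),proj(s,[.5145,-.202,.088]))
cv2.imwrite('pics/s1.png',cv2.resize(s['img'][100:260,270:450][:,:,::-1],None,fx=3.5,fy=3.5,interpolation=cv2.INTER_CUBIC))
E
```

```text
[ 0.51387957 -0.20268578  0.23138055] [357.88779223 157.65852565] [356.03248708 192.36800795] [355.27826659 209.96495843]
```

View pics/s1.png

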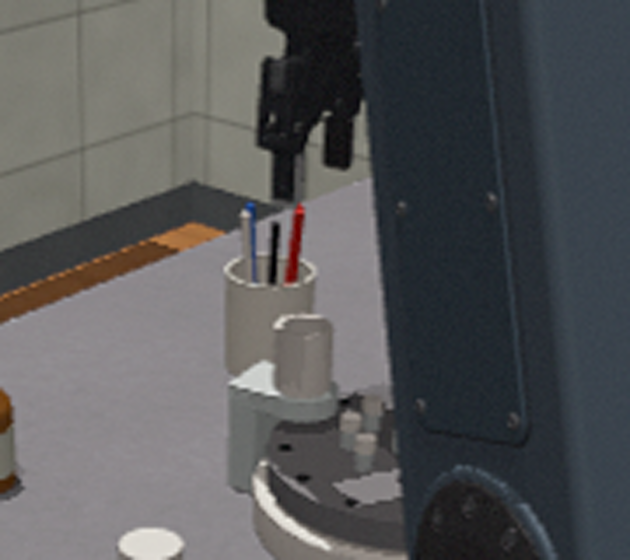

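The crop shows the open fingertips at (283,200) and (338,168), straddling the sleeve, whose axis is at x≈304. The arm is centred to about 1 mm, so I'll descend in steps.

Request:
{"name": "apply_moves", "arguments": {
  "commands": [
    {"xyz": [0, 0, -2], "spin": 0},
    {"xyz": [0, 0, -2], "spin": 0},
    {"xyz": [0, 0, -2], "spin": 0},
    {"xyz": [0, 0, -1.5], "spin": 0},
    {"xyz": [0, 0, -1], "spin": 0}
  ]
}}

```text
time_s: 2.33
tool_pos: [0.5135, -0.2022, 0.1448]
ee_rot: [-0.0, 0.991, 0.131, -0.001]
ft_force: [-0.3, 0.5, -0.5]
gripper_width: 0.0853
grip_force: 0.0
```

Request:
{"name": "apply_moves", "arguments": {
  "commands": [
    {"xyz": [0, 0, -1.4], "spin": 0},
    {"xyz": [0, 0, -1.2], "spin": 0},
    {"xyz": [0, 0, -1], "spin": 0},
    {"xyz": [0, 0, -1], "spin": 0},
    {"xyz": [0, 0, -0.7], "spin": 0}
  ]
}}

```text
time_s: 2.75
tool_pos: [0.5143, -0.202, 0.0924]
ee_rot: [-0.0, 0.991, 0.131, -0.0]
ft_force: [-0.2, 0.5, -0.4]
gripper_width: 0.0854
grip_force: 0.0
```

```bash
python3 - <<'E'
from h import *
s=cam('side');o=observe();print(o['tool_pos'],o['ft_force'])
a=cv2.resize(s['img'][130:240,310:420][:,:,::-1],None,fx=3.6,fy=3.6,interpolation=cv2.INTER_CUBIC)
t=cam('top');b=cv2.resize(t['img'][170:280,350:460][:,:,::-1],None,fx=3.6,fy=3.6,interpolation=cv2.INTER_CUBIC)
cv2.imwrite('pics/s2.png',np.hstack([a,b]))
E
```

```text
[ 0.51378533 -0.20172631  0.09138472] [-0.82130939  0.93267982 -2.00341672]
```

View pics/s2.png

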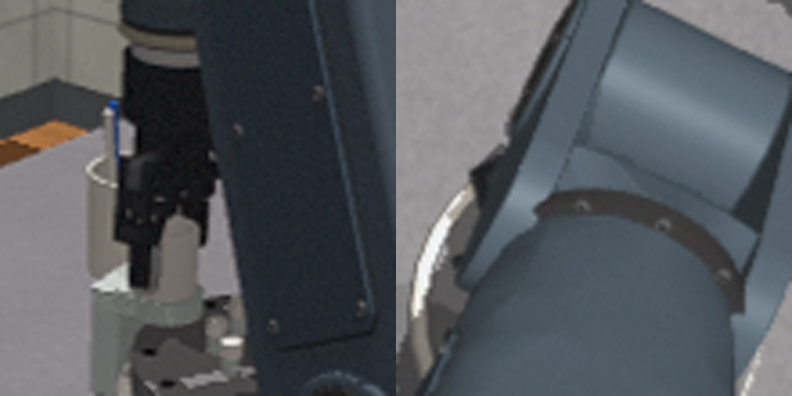

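The fingers straddle the sleeve: left finger at crop (140,255), sleeve at (180,260). Now I'll close.

Request:
{"name": "apply_moves", "arguments": {
  "commands": [
    {"xyz": [0, -0.05, 0], "spin": 0},
    {"xyz": [0, 0, 0], "spin": 0},
    {"xyz": [0, 0, 0], "spin": 0},
    {"xyz": [0, 0, 0], "spin": 0},
    {"xyz": [0, 0, 0], "spin": 0}
  ],
  "fingers": 30
}}

```text
time_s: 3.27
tool_pos: [0.5148, -0.2026, 0.0941]
ee_rot: [0.0, 0.991, 0.132, 0.001]
ft_force: [-1.3, -0.1, 6.0]
gripper_width: 0.0423
grip_force: 60.9
```

Request:
{"name": "apply_moves", "arguments": {
  "commands": [
    {"xyz": [0, 0, 0], "spin": 0},
    {"xyz": [0, 0, 0], "spin": 0},
    {"xyz": [0, 0, 0], "spin": 0},
    {"xyz": [0, 0, 0], "spin": 0},
    {"xyz": [0, 0, 0], "spin": 0}
  ]
}}

```text
time_s: 3.68
tool_pos: [0.5148, -0.2026, 0.0941]
ee_rot: [0.0, 0.991, 0.132, 0.001]
ft_force: [-1.1, 0.5, 5.8]
gripper_width: 0.0422
grip_force: 60.9
```

Request:
{"name": "apply_moves", "arguments": {
  "commands": [
    {"xyz": [0, 0, 0.5], "spin": 0},
    {"xyz": [0, 0, 0.8], "spin": 0},
    {"xyz": [0, 0, 1], "spin": 0},
    {"xyz": [0, 0, 1], "spin": 0},
    {"xyz": [0, 0, 1], "spin": 0}
  ]
}}

```text
time_s: 4.1
tool_pos: [0.5146, -0.2025, 0.1377]
ee_rot: [0.0, 0.991, 0.132, 0.0]
ft_force: [0.2, 0.6, -1.3]
gripper_width: 0.0423
grip_force: 60.7
```

Request:
{"name": "apply_moves", "arguments": {
  "commands": [
    {"xyz": [0, 0, 1], "spin": 0},
    {"xyz": [0, 0, 1], "spin": 0},
    {"xyz": [0, 0, 1], "spin": 0},
    {"xyz": [0, 0, 1], "spin": 0},
    {"xyz": [0, 0, 1], "spin": 0}
  ]
}}

```text
time_s: 4.52
tool_pos: [0.5144, -0.2024, 0.1873]
ee_rot: [0.0, 0.991, 0.132, 0.0]
ft_force: [-0.4, -0.3, -1.8]
gripper_width: 0.0423
grip_force: 60.7
```

```bash
python3 - <<'E'
from h import *
s=cam('side');o=observe();print(o['tool_pos'],o['ft_force'],o['gripper_width'],o['grip_force'])
a=cv2.resize(s['img'][110:240,300:420][:,:,::-1],None,fx=4,fy=4,interpolation=cv2.INTER_CUBIC)
cv2.imwrite('pics/s3.png',a)
E
```

```text
[ 0.51521534 -0.2028271   0.18922845] [ 1.83282222 -1.3104467   1.24021011] 0.042367048225482075 60.70799130946398
```

View pics/s3.png

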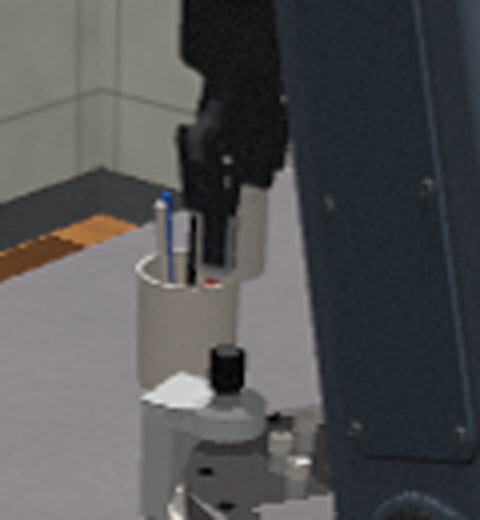

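The sleeve is off and held in the gripper (crop centre about (232,235)). The black knob is seated at (227,370). Next I'll move to the tray at height.

Request:
{"name": "apply_moves", "arguments": {
  "commands": [
    {"xyz": [-0.2, 1, 0], "spin": 0},
    {"xyz": [-0.4, 2, 0], "spin": 0},
    {"xyz": [-0.5, 2.5, 0], "spin": 0},
    {"xyz": [-0.5, 2.5, 0], "spin": 0},
    {"xyz": [-0.5, 2.5, 0], "spin": 0}
  ]
}}

```text
time_s: 4.98
tool_pos: [0.4924, -0.0958, 0.1856]
ee_rot: [-0.0, 0.991, 0.131, -0.001]
ft_force: [-0.2, 0.6, -1.0]
gripper_width: 0.0423
grip_force: 60.8
```

Request:
{"name": "apply_moves", "arguments": {
  "commands": [
    {"xyz": [-0.5, 2.5, 0], "spin": 0},
    {"xyz": [-0.5, 2.5, 0], "spin": 0},
    {"xyz": [-0.5, 2.5, 0], "spin": 0},
    {"xyz": [-0.5, 2.5, 0], "spin": 0},
    {"xyz": [-0.5, 2.5, 0], "spin": 0}
  ]
}}

```text
time_s: 5.4
tool_pos: [0.4673, 0.0292, 0.1858]
ee_rot: [-0.0, 0.991, 0.132, -0.001]
ft_force: [0.2, 0.0, -0.8]
gripper_width: 0.042
grip_force: 60.8
```

Request:
{"name": "apply_moves", "arguments": {
  "commands": [
    {"xyz": [-0.5, 2.5, 0], "spin": 0},
    {"xyz": [-0.5, 2.5, 0], "spin": 0},
    {"xyz": [-0.5, 2.5, 0], "spin": 0},
    {"xyz": [-0.5, 2.5, 0], "spin": 0},
    {"xyz": [-0.5, 2.5, 0], "spin": 0}
  ]
}}

```text
time_s: 5.82
tool_pos: [0.4421, 0.154, 0.1858]
ee_rot: [0.0, 0.991, 0.132, -0.001]
ft_force: [-0.3, -0.5, 0.9]
gripper_width: 0.0422
grip_force: 60.8
```

Request:
{"name": "apply_moves", "arguments": {
  "commands": [
    {"xyz": [-0.6, 2, 0], "spin": 0},
    {"xyz": [-0.2, 1, 0], "spin": 0},
    {"xyz": [0, 0, -1], "spin": 0},
    {"xyz": [0, 0, -2], "spin": 0},
    {"xyz": [0, 0, -2], "spin": 0}
  ]
}}

```text
time_s: 6.23
tool_pos: [0.4354, 0.1821, 0.1353]
ee_rot: [0.0, 0.991, 0.132, 0.0]
ft_force: [-0.2, -0.3, -0.6]
gripper_width: 0.0419
grip_force: 60.8
```

```bash
python3 - <<'E'
from h import *
s=cam('side');o=observe();print(o['tool_pos'],o['ft_force'],o['gripper_width'],o['grip_force'])
cv2.imwrite('pics/s4.png',cv2.resize(s['img'][150:370,160:400][:,:,::-1],None,fx=2.7,fy=2.7))
E
```

```text
[0.43347322 0.18126576 0.13163311] [-3.08309485 -1.37447402 -4.59638033] 0.042153379855648584 60.91191362589598
```

View pics/s4.png

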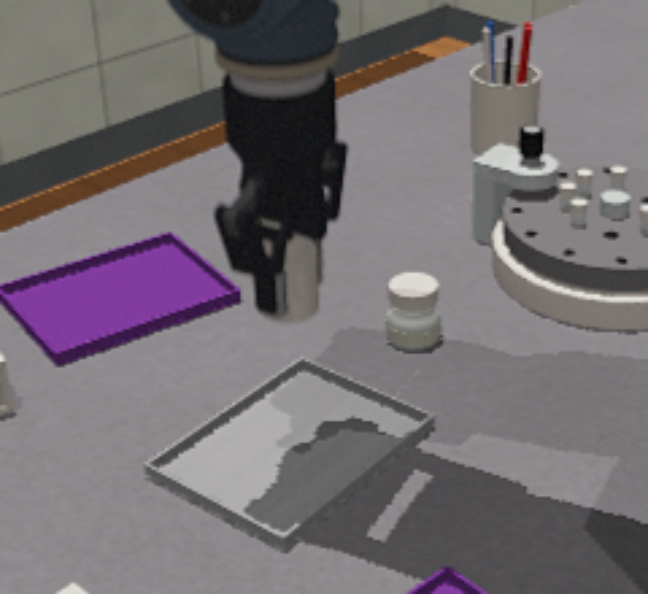

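The sleeve hangs upright above the tray at crop (290,290). The jar and knob are undisturbed. Lowering now.

Request:
{"name": "apply_moves", "arguments": {
  "commands": [
    {"xyz": [0, 0, -2], "spin": 0},
    {"xyz": [0, 0, -2], "spin": 0},
    {"xyz": [0, 0, -2], "spin": 0},
    {"xyz": [0, 0, -2], "spin": 0},
    {"xyz": [0, 0, -1.5], "spin": 0}
  ]
}}

```text
time_s: 6.7
tool_pos: [0.4349, 0.1816, 0.0397]
ee_rot: [0.0, 0.991, 0.131, -0.001]
ft_force: [-0.3, 0.5, -0.8]
gripper_width: 0.0421
grip_force: 60.9
```

Request:
{"name": "apply_moves", "arguments": {
  "commands": [
    {"xyz": [0, 0, -1], "spin": 0},
    {"xyz": [0, 0, -0.6], "spin": 0},
    {"xyz": [0, 0, -0.4], "spin": 0},
    {"xyz": [0, 0, -0.2], "spin": 0},
    {"xyz": [0, 0, 0], "spin": 0}
  ]
}}

```text
time_s: 7.12
tool_pos: [0.4356, 0.1825, 0.0195]
ee_rot: [-0.0, 0.991, 0.131, 0.0]
ft_force: [-0.5, -1.0, -0.2]
gripper_width: 0.0424
grip_force: 60.9
```

Request:
{"name": "apply_moves", "arguments": {
  "commands": [
    {"xyz": [0, 0, -0.3], "spin": 0},
    {"xyz": [0, 0, -0.2], "spin": 0},
    {"xyz": [0, 0, -0.2], "spin": 0},
    {"xyz": [0, 0, 0], "spin": 0},
    {"xyz": [0, 0, 0], "spin": 0}
  ]
}}

```text
time_s: 7.53
tool_pos: [0.4354, 0.1826, 0.0123]
ee_rot: [0.0, 0.991, 0.132, -0.0]
ft_force: [0.4, -0.2, -0.8]
gripper_width: 0.042
grip_force: 60.9
```

Request:
{"name": "apply_moves", "arguments": {
  "commands": [
    {"xyz": [0, 0, -0.1], "spin": 0},
    {"xyz": [0, 0, -0.1], "spin": 0},
    {"xyz": [0, 0, 0], "spin": 0},
    {"xyz": [0, 0, 0], "spin": 0},
    {"xyz": [0, 0, 0], "spin": 0}
  ]
}}

```text
time_s: 7.95
tool_pos: [0.4354, 0.1825, 0.0103]
ee_rot: [0.0, 0.991, 0.132, -0.0]
ft_force: [0.1, 0.6, -0.7]
gripper_width: 0.0424
grip_force: 60.9
```

Request:
{"name": "apply_moves", "arguments": {
  "commands": [
    {"xyz": [0, 0, -0.1], "spin": 0},
    {"xyz": [0, 0, -0.05], "spin": 0},
    {"xyz": [0, 0, 0], "spin": 0},
    {"xyz": [0, 0, 0], "spin": 0},
    {"xyz": [0, 0, 0], "spin": 0}
  ]
}}

```text
time_s: 8.37
tool_pos: [0.4355, 0.1826, 0.0091]
ee_rot: [-0.0, 0.991, 0.132, 0.0]
ft_force: [-1.6, -1.1, 5.4]
gripper_width: 0.0422
grip_force: 61.6
```

Contact with the tray floor (+5 N). Releasing.

Request:
{"name": "apply_moves", "arguments": {
  "commands": [
    {"xyz": [0, 0, 0], "spin": 0},
    {"xyz": [0, 0, 0], "spin": 0},
    {"xyz": [0, 0, 0], "spin": 0},
    {"xyz": [0, 0, 0], "spin": 0},
    {"xyz": [0, 0, 0], "spin": 0}
  ],
  "fingers": 100
}}

```text
time_s: 8.78
tool_pos: [0.4354, 0.1825, 0.0087]
ee_rot: [0.0, 0.991, 0.132, -0.0]
ft_force: [-0.0, -0.3, -0.2]
gripper_width: 0.0853
grip_force: 0.0
```

Request:
{"name": "apply_moves", "arguments": {
  "commands": [
    {"xyz": [0, 0, 0.5], "spin": 0},
    {"xyz": [0, 0, 1], "spin": 0},
    {"xyz": [0, 0, 1.5], "spin": 0},
    {"xyz": [0, 0, 1.5], "spin": 0},
    {"xyz": [0, 0, 2], "spin": 0}
  ]
}}

```text
time_s: 9.2
tool_pos: [0.4351, 0.1824, 0.0747]
ee_rot: [0.0, 0.991, 0.132, -0.0]
ft_force: [0.2, 0.7, 0.3]
gripper_width: 0.0856
grip_force: 0.0
```

Request:
{"name": "apply_moves", "arguments": {
  "commands": [
    {"xyz": [0, 0, 2], "spin": 0},
    {"xyz": [0, 0, 2], "spin": 0},
    {"xyz": [0, 0, 3], "spin": 0},
    {"xyz": [0, 0, 3], "spin": 0},
    {"xyz": [0, 0, 2], "spin": 0}
  ]
}}

```text
time_s: 9.62
tool_pos: [0.4358, 0.1827, 0.1973]
ee_rot: [-0.0, 0.991, 0.132, 0.002]
ft_force: [1.0, 0.3, 0.5]
gripper_width: 0.0856
grip_force: 0.0
```

```bash
python3 - <<'E'
from h import *
s=cam('side');t=cam('top');o=observe();print(o['tool_pos'],o['ft_force'],o['gripper_width'],o['grip_force'])
a=cv2.resize(s['img'][230:370,200:340][:,:,::-1],(400,400))
b=cv2.resize(t['img'][184:240,375:431][:,:,::-1],(400,400),interpolation=cv2.INTER_CUBIC)
cv2.imwrite('pics/s5.png',np.hstack([a,b]))
g=t['img'][190:235,380:430].max(2)
m=(g<50).astype(np.uint8);n,l,st,c=cv2.connectedComponentsWithStats(m)
for i in range(1,n):
  if st[i,4]>15: print(st[i],c[i]+[380,190],ray(t,*(c[i]+[380,190]),.124))
g=s['img'][180:230,335:380].max(2)
m=(g<50).astype(np.uint8);n,l,st,c=cv2.connectedComponentsWithStats(m)
for i in range(1,n):
  if st[i,4]>15: print('s',st[i],c[i]+[335,180])
print(proj(s,[.5145,-.202,.111]))
E
```

```text
[0.43679437 0.18299476 0.19777222] [ 1.17676096 -0.82133518 -0.96405722] 0.08565531697701863 0.0
s [18 18  8 11 74] [356.41891892 203.27027027]
[355.62172504 201.95162349]
```

View pics/s5.png

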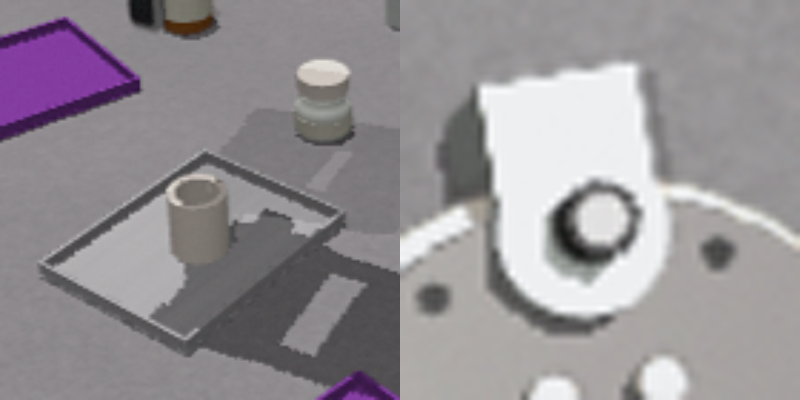

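The sleeve stands upright near the tray's centre, left crop (198,220). The knob is bare and seated, right crop (600,218). Going back to it.

Request:
{"name": "apply_moves", "arguments": {
  "commands": [
    {"xyz": [0.2, -1, 0], "spin": 0},
    {"xyz": [0.4, -2, 0], "spin": 0},
    {"xyz": [0.5, -2.5, 0], "spin": 0},
    {"xyz": [0.5, -2.5, 0], "spin": 0},
    {"xyz": [0.5, -2.5, 0], "spin": 0}
  ]
}}

```text
time_s: 10.13
tool_pos: [0.4557, 0.0758, 0.1928]
ee_rot: [-0.0, 0.991, 0.132, -0.001]
ft_force: [-0.3, -0.2, 0.4]
gripper_width: 0.0856
grip_force: 0.0
```

Request:
{"name": "apply_moves", "arguments": {
  "commands": [
    {"xyz": [0.5, -2.5, 0], "spin": 0},
    {"xyz": [0.5, -2.5, 0], "spin": 0},
    {"xyz": [0.5, -2.5, 0], "spin": 0},
    {"xyz": [0.5, -2.5, 0], "spin": 0},
    {"xyz": [0.5, -2.5, 0], "spin": 0}
  ]
}}

```text
time_s: 10.55
tool_pos: [0.4806, -0.0493, 0.1928]
ee_rot: [-0.0, 0.991, 0.131, -0.001]
ft_force: [-0.6, -0.1, 0.3]
gripper_width: 0.0852
grip_force: 0.0
```

Request:
{"name": "apply_moves", "arguments": {
  "commands": [
    {"xyz": [0.5, -2.5, 0], "spin": 0},
    {"xyz": [0.5, -2.5, 0], "spin": 0},
    {"xyz": [0.5, -2.5, 0], "spin": 0},
    {"xyz": [0.5, -2.5, 0], "spin": 0},
    {"xyz": [0.5, -2.5, 0], "spin": 0}
  ]
}}

```text
time_s: 10.97
tool_pos: [0.5055, -0.1742, 0.1926]
ee_rot: [-0.001, 0.991, 0.131, -0.001]
ft_force: [0.7, 0.9, 0.5]
gripper_width: 0.0856
grip_force: 0.0
```

Request:
{"name": "apply_moves", "arguments": {
  "commands": [
    {"xyz": [0.5, -2, 0], "spin": 0},
    {"xyz": [0.2, -1, 0], "spin": 0},
    {"xyz": [0, 0, 0], "spin": 0},
    {"xyz": [0, 0, -2], "spin": 0},
    {"xyz": [0, 0, 0], "spin": 0}
  ]
}}

```text
time_s: 11.38
tool_pos: [0.5116, -0.2011, 0.1709]
ee_rot: [-0.002, 0.991, 0.132, -0.002]
ft_force: [-0.0, 0.4, -0.5]
gripper_width: 0.0857
grip_force: 0.0
```

Request:
{"name": "apply_moves", "arguments": {
  "commands": [
    {"xyz": [0.2, -0.1, -1.5], "spin": 0},
    {"xyz": [0, 0, -2], "spin": 0},
    {"xyz": [0, 0, -2], "spin": 0},
    {"xyz": [0, 0, -1.2], "spin": 0},
    {"xyz": [0, 0, -0.6], "spin": 0}
  ]
}}

```text
time_s: 11.8
tool_pos: [0.5146, -0.2024, 0.0995]
ee_rot: [-0.001, 0.991, 0.132, -0.001]
ft_force: [-0.1, -0.3, 1.1]
gripper_width: 0.0854
grip_force: 0.0
```

Request:
{"name": "apply_moves", "arguments": {
  "commands": [
    {"xyz": [0, 0, 0], "spin": 0},
    {"xyz": [0, 0, 0], "spin": 0},
    {"xyz": [0, 0, 0], "spin": 0},
    {"xyz": [0, 0, 0], "spin": 0},
    {"xyz": [0, 0, 0], "spin": 0}
  ]
}}

```text
time_s: 12.22
tool_pos: [0.5157, -0.2036, 0.1015]
ee_rot: [0.0, 0.991, 0.132, 0.0]
ft_force: [0.4, -0.6, 0.5]
gripper_width: 0.0856
grip_force: 0.0
```

Request:
{"name": "apply_moves", "arguments": {
  "commands": [
    {"xyz": [-0.1, 0.1, -0.2], "spin": 0},
    {"xyz": [0, 0, -0.2], "spin": 0},
    {"xyz": [0, 0, 0], "spin": 0},
    {"xyz": [0, 0, 0], "spin": 0},
    {"xyz": [0, 0, 0], "spin": 0}
  ]
}}

```text
time_s: 12.63
tool_pos: [0.5145, -0.2024, 0.0968]
ee_rot: [-0.0, 0.991, 0.132, -0.0]
ft_force: [0.2, -0.4, 0.5]
gripper_width: 0.0853
grip_force: 0.0
```

Request:
{"name": "apply_moves", "arguments": {
  "commands": [
    {"xyz": [0, 0, 0], "spin": 0},
    {"xyz": [0, 0, 0], "spin": 0},
    {"xyz": [0, 0, 0], "spin": 0},
    {"xyz": [0, 0, 0], "spin": 0},
    {"xyz": [0, 0, 0], "spin": 0}
  ],
  "fingers": 0
}}

```text
time_s: 13.05
tool_pos: [0.5145, -0.2024, 0.0968]
ee_rot: [-0.0, 0.991, 0.132, 0.0]
ft_force: [-0.6, 0.6, -0.2]
gripper_width: 0.0254
grip_force: 0.0
```

Request:
{"name": "apply_moves", "arguments": {
  "commands": [
    {"xyz": [0, 0, 0], "spin": 0},
    {"xyz": [0, 0, 0], "spin": 0},
    {"xyz": [0, 0, 0], "spin": 0},
    {"xyz": [0, 0, 0], "spin": 0},
    {"xyz": [0, 0, 0], "spin": 0}
  ]
}}

```text
time_s: 13.47
tool_pos: [0.5144, -0.2023, 0.097]
ee_rot: [-0.0, 0.991, 0.132, 0.0]
ft_force: [-1.5, 2.3, 5.0]
gripper_width: 0.0222
grip_force: 58.8
```

Gripped with 22 mm reported, about 2 mm under size, the same as on the sleeve. Pulling up while watching the force.

Request:
{"name": "apply_moves", "arguments": {
  "commands": [
    {"xyz": [0, 0, 0.2], "spin": 0},
    {"xyz": [0, 0, 0.2], "spin": 0},
    {"xyz": [0, 0, 0.2], "spin": 0},
    {"xyz": [0, 0, 0.2], "spin": 0},
    {"xyz": [0, 0, 0], "spin": 0}
  ]
}}

```text
time_s: 13.88
tool_pos: [0.5143, -0.2023, 0.1047]
ee_rot: [-0.0, 0.991, 0.132, -0.0]
ft_force: [2.8, 0.3, -8.4]
gripper_width: 0.0223
grip_force: 59.2
```

Request:
{"name": "apply_moves", "arguments": {
  "commands": [
    {"xyz": [0, 0, 0.2], "spin": 0},
    {"xyz": [0, 0, 0.2], "spin": 0},
    {"xyz": [0, 0, 0.2], "spin": 0},
    {"xyz": [0, 0, 0], "spin": 0},
    {"xyz": [0, 0, 0], "spin": 0}
  ]
}}

```text
time_s: 14.3
tool_pos: [0.5143, -0.2023, 0.1107]
ee_rot: [-0.0, 0.991, 0.132, -0.0]
ft_force: [3.9, 1.9, -12.5]
gripper_width: 0.0227
grip_force: 59.2
```

Request:
{"name": "apply_moves", "arguments": {
  "commands": [
    {"xyz": [0, 0, 0.1], "spin": 0},
    {"xyz": [0, 0, 0.1], "spin": 0},
    {"xyz": [0, 0, 0], "spin": 0},
    {"xyz": [0, 0, 0], "spin": 0},
    {"xyz": [0, 0, 0], "spin": 0}
  ]
}}

```text
time_s: 14.72
tool_pos: [0.5143, -0.2023, 0.1127]
ee_rot: [-0.0, 0.991, 0.132, -0.0]
ft_force: [2.2, 2.0, -13.5]
gripper_width: 0.0222
grip_force: 59.3
```

Request:
{"name": "apply_moves", "arguments": {
  "commands": [
    {"xyz": [0, 0, 0.05], "spin": 0},
    {"xyz": [0, 0, 0], "spin": 0},
    {"xyz": [0, 0, 0], "spin": 0},
    {"xyz": [0, 0, 0], "spin": 0},
    {"xyz": [0, 0, 0], "spin": 0}
  ]
}}

```text
time_s: 15.13
tool_pos: [0.5143, -0.2024, 0.1132]
ee_rot: [-0.0, 0.991, 0.132, -0.0]
ft_force: [3.1, 1.8, -14.8]
gripper_width: 0.0224
grip_force: 59.6
```

```bash
python3 - <<'E'
from h import *
s=cam('side');o=observe();print(o['tool_pos'],o['ft_force'],o['gripper_width'],o['grip_force'])
a=cv2.resize(s['img'][140:240,310:410][:,:,::-1],(500,500),interpolation=cv2.INTER_CUBIC)
b=cv2.resize(s['img'][230:370,200:340][:,:,::-1],(300,300))
o=np.zeros((500,800,3),np.uint8);o[:,:500]=a;o[:300,500:]=b
cv2.imwrite('pics/s6.png',o)
E
```

```text
[ 0.51433365 -0.20237035  0.11318175] [  4.40248366   2.67507193 -14.93106964] 0.021818788302385775 59.5633864402771
```

View pics/s6.png

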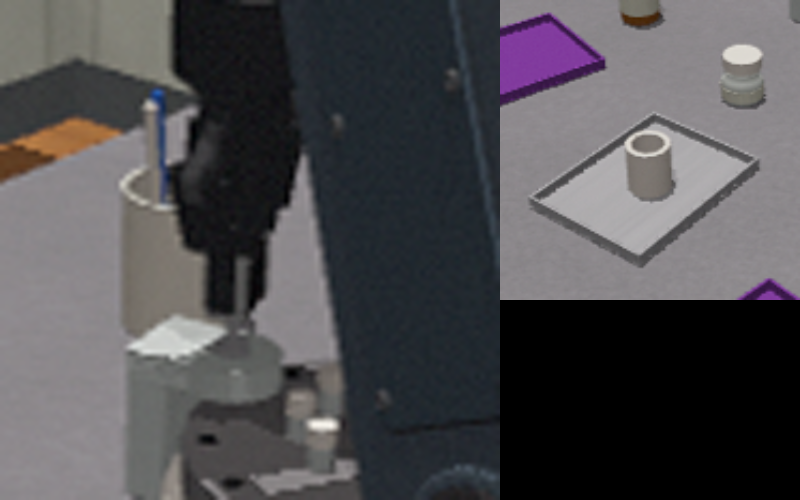

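The knob is raised with its steel shaft showing at (243,330). The sleeve is upright in the tray. The force is rising past the spring's 13 N, so the plunger is at its stop. I'll add one small hold to confirm.

Request:
{"name": "apply_moves", "arguments": {
  "commands": [
    {"xyz": [0, 0, 0.05], "spin": 0},
    {"xyz": [0, 0, 0], "spin": 0},
    {"xyz": [0, 0, 0], "spin": 0},
    {"xyz": [0, 0, 0], "spin": 0},
    {"xyz": [0, 0, 0], "spin": 0}
  ]
}}

```text
time_s: 15.6
tool_pos: [0.5143, -0.2023, 0.1132]
ee_rot: [-0.0, 0.991, 0.131, -0.0]
ft_force: [6.1, 1.0, -20.0]
gripper_width: 0.0224
grip_force: 60.0
```

Request:
{"name": "apply_moves", "arguments": {
  "commands": [
    {"xyz": [0, 0, 0], "spin": 0},
    {"xyz": [0, 0, 0], "spin": 0},
    {"xyz": [0, 0, 0], "spin": 0},
    {"xyz": [0, 0, 0], "spin": 0},
    {"xyz": [0, 0, 0], "spin": 0}
  ]
}}

```text
time_s: 16.02
tool_pos: [0.5143, -0.2024, 0.1133]
ee_rot: [-0.0, 0.991, 0.132, -0.0]
ft_force: [6.1, 2.2, -21.0]
gripper_width: 0.022
grip_force: 60.0
```

The tool no longer rises and the force is steady at about 20 N, so it is firmly at the stop with no slip. Handing in.

```bash
python3 -c "
from rig import sign_off;print(sign_off())"
```

```text
the job is handed in; nothing more can be done
None
```

I lifted the sleeve off and stood it upright in the bare steel tray, then pulled the plunger up to its stop; the job was handed in at about 16 s with the gripper still holding it there (about 20 N, no slip), and no verdict was returned.

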